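Show the notched stone slide over the viewing lamp

ROBOT

A 6-joint arm with a two-finger parallel gripper is mounted at the origin on the work surface. World frame = base frame: x ahead of the robot, y to its left, z up, the work surface at z = 0. Lengths are in mm, angles in rad, forces in N, time in s.
With the tool pointing down it reaches from about 350 to 875 mm from the base axis. Payload 4.2 kg.
Tool frame: the origin (TCP) lies at the very end of the fingers, on their centre line; the grasp point (between the pads) lies 19 mm behind it; z points along the fingers, y is the line along which they close (so a half turn about z gives the same grasp; the last joint's range is limited). The gripper opens to 85 mm and grips with 20 to 120 N. Pads are 22 mm wide; open, the fingers measure 114 mm over their backs; the gripper's body (76 mm by 85 mm) begins 54 mm behind the grasp point. The pads swing forward as they close: fully open they stand 13 mm farther back than shut.
Start: joints at [-0.914, 0.385, 0.008, 0, -1.194, -0.259], TCP at [242.133, -576.169, 231.312] pointing down, gripper open.
Joint ranges: [-3.14, 3.14], [-1.21, 2.06], [-1.07, 1.41], [-3.16, 2.05], [-2.99, -0.16], [-3.1, 3.1]. Speed limits (rad/s): [2.79, 2.79, 3.14, 3.14, 3.14, 3.14].

INTERFACE

Orientations are given as a unit quaternion [x, y, z, w].
In Python, from bench import arm, optics gives the robot as it stands. The module is installed in compiled form; this text tells all that it offers.
- The arm moves only by the tool step_arm, never from a script. Its argument "motion" is a list of rows, each an object with "dr": the turn, a rotation vector about the tool's x, y, z in units of 8 degrees (1.0 is 8 degrees), a list of three; "slide": the shift along the tool's x, y, z in mm, a list of three; "jaw": the finger opening in mm, from 0 to 85.4. A call has exactly 8 rows; each row is the pose to reach, as a shift and turn from the pose commanded when the call began, along the tool's axes at that moment; what a row does not reach only later rows make up. A row lasts 1/8 s, in which the tool goes at most 62.5 mm and 10.7 degrees, less where a joint would pass 70% of its speed; a pose out of reach is approached as far as the arm can. A call with a gripper value outside its range is refused whole. The fingers move at their own pace and stop on an object; the grip force is fixed at half the most. Time passes only in rows, so rows that repeat a pose let the fingers close, or fill a call up. It gives the time, the measured TCP pose, the force, the opening and the grip force at its end, in the units of the state.
- arm.read_state(): the state, without advancing time (a new reading comes with each control period).
- optics.get_image(name): name is "scene" or "top"; returns the picture (384x512x3 uint8, blue, green, red); there is no depth.
- optics.camera_info(name): a dict with "camera_matrix" (3x3 intrinsics, pixels), "view" (4x4, takes a point from world to camera coordinates). Camera axes: x right, y up, looking along -z (the intrinsics and any distortion apply to the point x, -y, -z); pixel columns grow to the right and rows downward; lengths in mm; the calibration is good to about 2 mm. A picture is of the moment at which its call begins. camera_info takes no time and is no camera call.
- arm.job_done(): hands the job in; it is judged then, once.
The state is a dict: "clock": time; "joints": joint angles; "joint_vel": joint speeds; "joint_efforts": joint torques, N m; "position": TCP position; "ee_rot": TCP orientation; "contact_force": force on the tool from outside, world axes, zero at the start; "wrist_torque": the same for the moment, N m; "gripper_width": finger opening in mm; "grasp_force": force on a finger pad.
Only numpy, scipy, OpenCV 4.12 (cv2) and the standard library are available. Lean on these libraries where they do the work, as an engineer would, in place of code of your own. Each camera call takes 0.05 s, during which the arm holds its last target. There are 200 camera calls.

TASK

Push the black lamp head along its rail until it is fully home against the end stop, then swing the latch by its red peg all the way round behind the lamp to lock it. Then pick the glass stone slide off its round stand and finish while still holding it over the lamp, label face up, its middle straight above the lens and about 10 cm above it, tilted about 30 degrees with the notched label end as the higher end and no lean to either side. Do not drop the slide or lay it on the bench, and leave the other things where they are.

Things in the scene. Friction and masses are not known exactly. Their poses are not given: they have to be found in the camera images.
- viewer: Lamp viewer screwed to the bench: grey base plate 150 x 215 x 10 mm with a steel rail along its own y axis. Origin on the bench directly under the lamp's home place; axes: y along the rail towards the aluminium end stop (face at y = +27 mm), z up. The base reaches x -105..45 mm, y -165..50 mm. Place and yaw vary.
- lamp (a joint): Travel of the lamp head along the viewer's +y, m: 0 to 0.09; 0.09 is fully home against the end stop. Stays where it is left; rubs with about 2.5 N.
- lamp_lens (a point): Centre of the lamp's pale round lens, on top of the lamp head, 80 mm above the bench; moves with the lamp. Head: black upright cylinder 44 mm across from 36 to 78 mm above the bench, can be gripped or pushed, on an aluminium shoe 50 x 50 mm, 12 to 36 mm above the bench. When home the lens is straight above the viewer's origin.
- latch (a joint): Latch angle, rad: 0 = open (arm along the viewer's -y, beside the rail), 1.571 = fully locked (arm across the rail, along viewer +x, behind the lamp). Grows anticlockwise seen from above. Stays where it is left; light friction, about 1 N at the peg. Its lug runs against the lamp shoe unless the lamp is home first.
- latch_hinge (a point): Upright pivot axis of the latch, top of its hub, 34 mm above the bench; at x -75, y -65 mm in the viewer's frame.
- latch_peg (a point): Grip point of the latch's upright red peg, 14 mm across, from 30 to 75 mm above the bench, this point at 59 mm; 75 mm from the pivot. The steel arm and lug below it reach up to 32 mm. The peg is round, so a gripper may turn about it.
- stand_a: Fixed round stand of the slide: foot 56 mm across and 6 mm high, stem 24 mm across, cork top 26 mm across, 35 mm above the bench. Origin under its centre on the bench. The two stands may swap places.
- slide_mid (a point): Centre of the stone slide, half-way up (38 mm above the bench at the start): greenish glass plate 90 (x) x 34 (y) x 6 (z) mm, 45 g, label face up on stand_a in any yaw, a red stone 12 mm wide, 5 mm high on its middle. Both ends are white, 20 mm; the label end has a 10 mm notch in one corner; a paper label lies beside it. Own x: along the length to the notched end, y across, z out of the label face. Grip across the 34 mm.
- filter_mid (a point): Centre of the amber filter plate 70 x 34 x 6 mm, no notch, lying on the other stand (same size as stand_a). To be left alone.
- hammer: Small hammer, 200 mm long, lying at the back of the bench. To be left alone.
- mandrel: Steel cone 26 mm across at the foot and 70 mm high, standing, origin under its foot. To be left alone.
- anvil: Steel bench block 70 x 70 x 22 mm, origin under its centre. To be left alone.
- tray: Small wooden tray 90 x 120 x 22 mm with three compartments, origin under its centre. To be left alone.
- jar: Jar 48 mm across and 60 mm high, origin under its foot. To be left alone.
Mind the look-alikes: they are no part of the job. There is more than one size of the part that bears slide_mid; the job needs the smallest.

How it is judged:
By the outcome, as a careful person would: the job done as asked, in the order asked, and still so for the second after the job is handed in, while the arm keeps its last pose, push and grip.
It also fails if it takes over 64 s, if anything falls off the work surface, if the arm or the gripper's body presses on something with over 40 N, if the wrist force passes 120 N, or if a joint passes its speed limit or range.

## Working session

There is one attempt and no reset: what is moved stays moved. The work goes in short steps, Python scripts to look and compute and a tool call to move; the robot and the scene stay as the last step left them, time stands still between calls to the robot, and variables do not carry over. Pictures are saved under pics/ and viewed, at most 10 in all, crops included, and the job is handed in when it is done.

Besides the shell and the picture viewer there is one more tool, called after "Request:" as name(argument=value, ...), one argument or row to a line, values as JSON. step_arm: Moves the arm, as the interface text tells. Its arguments: {"type":"object","properties":{"motion":{"type":"array","items":{"type":"object","properties":{"dr":{"type":"array","items":{"type":"number"}},"slide":{"type":"array","items":{"type":"number"}},"jaw":{"type":"number"}}}}},"required":["motion"]}

```bash
mkdir -p pics; python3 - <<'E'
from bench import arm, optics
import cv2, numpy as np
np.set_printoptions(precision=2,suppress=True)
for n in("scene","top"):
    im=optics.get_image(n); cv2.imwrite(f"pics/{n}0.png",im)
    i=optics.camera_info(n); print({k:(np.array(v) if not isinstance(v,str) else v) for k,v in i.items()})
print(arm.read_state())
E
```

```text
{'camera_matrix': array([[444.53,   0.  , 248.31],
       [  0.  , 444.53, 196.  ],
       [  0.  ,   0.  ,   1.  ]]), 'view': array([[   -0.57,     0.82,    -0.01,   353.48],
       [   -0.54,    -0.36,     0.76,   223.59],
       [    0.62,     0.44,     0.65, -1747.57],
       [    0.  ,     0.  ,     0.  ,     1.  ]])}
{'camera_matrix': array([[355.95,   0.  , 265.75],
       [  0.  , 355.95, 191.15],
       [  0.  ,   0.  ,   1.  ]]), 'view': array([[  -0.01,   -1.  ,    0.01,  -50.79],
       [   0.98,   -0.01,    0.17, -569.78],
       [  -0.17,    0.01,    0.98, -901.66],
       [   0.  ,    0.  ,    0.  ,    1.  ]])}
{'clock': 0.1, 'joints': array([-0.91,  0.39,  0.01, -0.  , -1.19, -0.26]), 'joint_vel': array([-0., -0.,  0.,  0., -0., -0.]), 'joint_efforts': array([ -0.  , -39.33,  18.89,   4.2 ,  -0.  ,  -0.  ]), 'position': array([ 241.93, -575.71,  230.35]), 'ee_rot': array([-0.2 ,  0.98,  0.  , -0.  ]), 'contact_force': array([-0.36,  0.46, -0.24]), 'wrist_torque': array([-0.03,  0.02, -0.02]), 'grasp_force': 0.0, 'gripper_width': 85.54034074110423}
```

View pics/scene0.png

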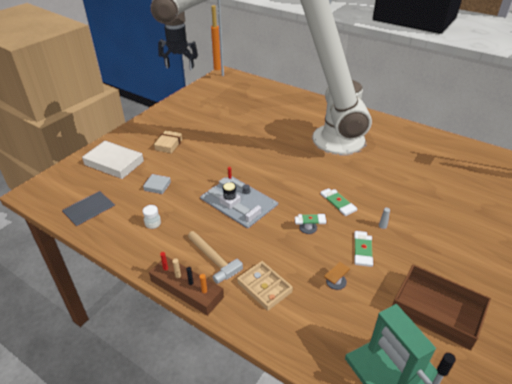

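View pics/top0.png

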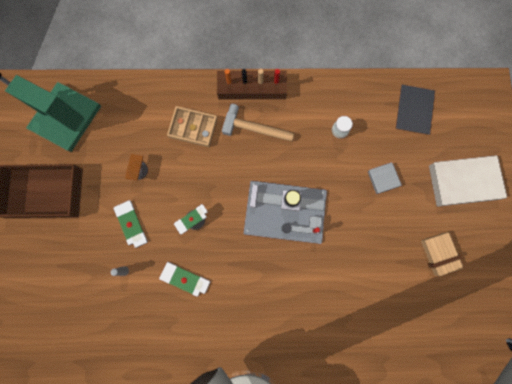

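The top view shows three slide look-alikes: (192,219), the smallest and on a stand; (130,223), larger and on the bench; and (184,280), also larger and on the bench. The amber filter is at (136,167). I choose (192,219). The viewer is at about (286,212), with the lamp lens at (293,199), the peg at (317,231) and the hub at (286,229). Next is one close crop to check.

```bash
python3 - <<'E'
import cv2, numpy as np
t=cv2.imread("pics/top0.png"); 
a=cv2.resize(t[190:250,160:230],None,fx=5.6,fy=5.6,interpolation=cv2.INTER_CUBIC)
b=cv2.resize(t[175:250,235:335],None,fx=5.6/1.4,fy=5.6/1.4,interpolation=cv2.INTER_CUBIC)
c=np.zeros((340,800,3),np.uint8); c[:336,:392]=a[:336,:392]; c[:300,400:800]=b[:300]
cv2.imwrite("pics/crop1.png",c)
E
```

```text
(no output)
```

View pics/crop1.png

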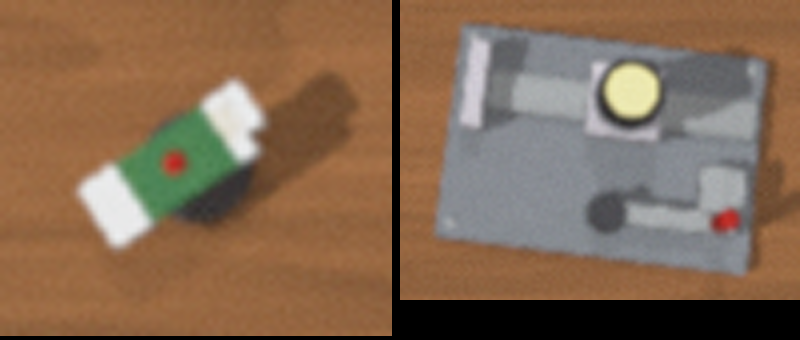

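The crop confirms it: the small slide on its stand has its red stone at (175,162) and its notched end at the upper right, near (262,135). The viewer's end stop is to the left at (475,85), the lens at (631,92), the hub at (606,213) and the peg at (726,220).

```bash
cat > h.py <<'E'
from bench import arm, optics
import cv2, numpy as np
from scipy.spatial.transform import Rotation as R
np.set_printoptions(precision=2,suppress=True)
def loc(n,px,z):
    i=optics.camera_info(n); K=np.array(i["camera_matrix"]); V=np.array(i["view"])
    d=np.linalg.inv(K)@[px[0],px[1],1.]; d=V[:3,:3].T@(d*[1,-1,-1]); c=-V[:3,:3].T@V[:3,3]
    return c+d*(z-c[2])/d[2]
def proj(n,p):
    i=optics.camera_info(n); K=np.array(i["camera_matrix"]); V=np.array(i["view"])
    q=K@((V[:3,:3]@p+V[:3,3])*[1,-1,-1]); return q[:2]/q[2]
def tool(p,quat=None):
    "point and orientation in the present tool frame"
    s=arm.read_state(); r=R.from_quat(s["ee_rot"]); return r.inv().apply(np.array(p)-s["position"])
E
python3 - <<'E'
from h import *
S=lambda x,y,z: loc("top",(160+x/5.6-.4,190+y/5.6-.4),z)
B=lambda x,y,z: loc("top",(235+(x-400)/4-.4,175+y/4-.4),z)
print("stone",S(175,162,46))
print("ends", [S(*p,41) for p in((235,78),(78,190),(118,250),(245,163))])
w=[B(*p,10)[:2] for p in((462,25),(768,62),(745,272),(437,238))]
l=np.array([(45,50),(45,-165),(-105,-165),(-105,50)],float)
A=(l-l.mean(0)).T@(np.array(w)-np.mean(w,0)); yaw=np.arctan2(A[0,1]-A[1,0],A[0,0]+A[1,1])
Rm=np.array([[np.cos(yaw),-np.sin(yaw)],[np.sin(yaw),np.cos(yaw)]]); o=np.mean(w,0)-Rm@l.mean(0)
print("corners",np.array(w)); print("yaw",np.degrees(yaw),"o",o,"res",np.array(w)-(l@Rm.T+o))
lens=B(631,92,80); peg=B(726,219,75); hub=B(606,213,34)
for n,p in(("lens",lens),("peg",peg),("hub",hub)): print(n,p,"viewer",Rm.T@(p[:2]-o))
print("hub pred",Rm@[-75,-65]+o)
E
```

```text
stone [498.3  142.15  46.  ]
ends [array([538.77, 115.53,  41.  ]), array([485.99, 188.57,  41.  ]), array([457.55, 168.85,  41.  ]), array([497.99, 109.98,  41.  ])]
corners [[ 606.05  -13.7 ]
 [ 577.77 -227.47]
 [ 432.6  -205.77]
 [ 457.87    3.9 ]]
yaw -7.344901509126042 o [555.68 -57.57] res [[-0.65  0.03]
 [-1.44 -0.5 ]
 [ 2.15  2.02]
 [-0.06 -1.55]]
lens [ 546.43 -124.72   80.  ] viewer [ -0.58 -67.78]
peg [ 464.38 -184.03   75.  ] viewer [ -74.38 -137.09]
hub [ 471.95 -110.15   34.  ] viewer [-76.31 -62.86]
hub pred [ 472.98 -112.45]
```

```bash
cat >> h.py <<'E'
O=np.array([555.7,-57.6]); YAW=-7.35; a=np.radians(YAW); RV=np.array([[np.cos(a),-np.sin(a)],[np.sin(a),np.cos(a)]])
def W(x,y,z): return np.append(O+RV@[x,y],z)
def down(yang): # tool down, tool y at world angle yang (deg)
    y=np.array([np.cos(np.radians(yang)),np.sin(np.radians(yang)),0]); z=np.array([0,0,-1.]); return R.from_matrix(np.c_[np.cross(y,z),y,z])
def plan(p,r=None):
    s=arm.read_state(); c=R.from_quat(s["ee_rot"]); r=r or c
    dr=np.degrees((c.inv()*r).as_rotvec())/8
    print("slide",c.inv().apply(np.array(p)-s["position"]),"dr",dr)
E
python3 - <<'E'
from h import *
p=W(0,-126,0); print(p); 
for q in (172.65,-7.35): plan([p[0],p[1],160],down(q))
plan([p[0],p[1],45],down(172.65))
E
```

```text
[ 539.58 -182.56    0.  ]
slide [-426.67  247.08   70.79] dr [ 0.01  0.01 -7.48]
slide [-426.67  247.08   70.79] dr [ 0.01 -0.01 15.02]
slide [-426.68  246.86  185.79] dr [ 0.01  0.01 -7.48]
```

Request:
step_arm(
  motion=[
    {"dr":[0,0,-0.9],"slide":[-50,29,8],"jaw":0},
    {"dr":[0,0,-1.9],"slide":[-103,60,17],"jaw":0},
    {"dr":[0,0,-2.8],"slide":[-156,90,26],"jaw":0},
    {"dr":[0,0,-3.7],"slide":[-209,121,35],"jaw":0},
    {"dr":[0,0,-4.7],"slide":[-262,152,44],"jaw":0},
    {"dr":[0,0,-5.6],"slide":[-315,182,53],"jaw":0},
    {"dr":[0,0,-6.5],"slide":[-368,213,62],"jaw":0},
    {"dr":[0,0,-7.5],"slide":[-421,244,71],"jaw":0},
  ],
)

```text
clock: 1.1
position: [536.5, -186.3, 159.8]
ee_rot: [-0.663, 0.749, 0.0, -0.0]
contact_force: [0.7, -0.7, 0.6]
gripper_width: 0.1
grasp_force: 0.0
```

```bash
python3 - <<'E'
from h import *
print(arm.read_state()); plan(W(0,-126,45),down(172.65)); plan(W(0,0-31,45),down(172.65))
cv2.imwrite("pics/t1.png",cv2.resize(optics.get_image("top")[130:280,140:360],None,fx=3,fy=3))
E
```

```text
{'clock': 1.1, 'joints': array([-0.05,  0.35, -0.24, -0.  , -0.98, -0.07]), 'joint_vel': array([0.78, 0.28, 0.22, 0.  , 0.06, 0.33]), 'joint_efforts': array([ -2.25, -37.44,  15.82,   3.54,  -0.13,  -0.25]), 'position': array([ 536.49, -186.28,  159.84]), 'ee_rot': array([-0.66,  0.75,  0.  , -0.  ]), 'contact_force': array([ 0.74, -0.67,  0.55]), 'wrist_torque': array([-0.1 , -0.11, -0.04]), 'grasp_force': 0.0, 'gripper_width': 0.13164150907553773}
slide [ -4.06  -2.66 114.84] dr [0.   0.   0.05]
slide [-99.05  -3.34 114.84] dr [0.   0.   0.05]
```

Request:
step_arm(
  motion=[
    {"dr":[0,0,0],"slide":[0,-2,40],"jaw":0},
    {"dr":[0,0,0],"slide":[0,-3,90],"jaw":0},
    {"dr":[0,0,0],"slide":[0,-3,114],"jaw":0},
    {"dr":[0,0,0],"slide":[-15,-3,114],"jaw":0},
    {"dr":[0,0,0],"slide":[-30,-3,114],"jaw":0},
    {"dr":[0,0,0],"slide":[-45,-3,114],"jaw":0},
    {"dr":[0,0,0],"slide":[-65,-3,114],"jaw":0},
    {"dr":[0,0,0],"slide":[-85,-3,114],"jaw":0},
  ],
)

```text
clock: 2.15
position: [550.7, -102.8, 47.5]
ee_rot: [-0.662, 0.75, -0.001, 0.001]
contact_force: [1.9, -3.5, 1.9]
gripper_width: -0.1
grasp_force: 1.6
```

```bash
python3 - <<'E'
from h import *
s=arm.read_state(); print(s["position"],s["contact_force"],s["joint_vel"], RV.T@(s["position"][:2]-O)); plan(W(0,-33,45),down(172.65))
E
```

```text
[ 550.71 -102.84   47.55] [ 1.87 -3.51  1.92] [ 0.29 -0.01 -0.03  0.    0.02 -0.29] [  0.83 -45.51]
slide [-12.51   0.8    2.55] dr [-0.02  0.    0.02]
```

Request:
step_arm(
  motion=[
    {"dr":[0,0,0],"slide":[-4,0,0],"jaw":0},
    {"dr":[0,0,0],"slide":[-7,0,0],"jaw":0},
    {"dr":[0,0,0],"slide":[-9,0,0],"jaw":0},
    {"dr":[0,0,0],"slide":[-10,0,0],"jaw":0},
    {"dr":[0,0,0],"slide":[-11,0,0],"jaw":0},
    {"dr":[0,0,0],"slide":[-12,0,0],"jaw":0},
    {"dr":[0,0,0],"slide":[-12,0,0],"jaw":0},
    {"dr":[0,0,0],"slide":[-12,0,0],"jaw":0},
  ],
)

```text
clock: 3.15
position: [550.8, -92.3, 46.3]
ee_rot: [-0.661, 0.75, 0.0, -0.0]
contact_force: [0.6, -2.2, 2.0]
gripper_width: 0.1
grasp_force: 1.3
```

Request:
step_arm(
  motion=[
    {"dr":[0,0,0],"slide":[-1,0,0],"jaw":0},
    {"dr":[0,0,0],"slide":[-2,0,0],"jaw":0},
    {"dr":[0,0,0],"slide":[-2.5,0,0],"jaw":0},
    {"dr":[0,0,0],"slide":[-3,0,0],"jaw":0},
    {"dr":[0,0,0],"slide":[-3.5,0,0],"jaw":0},
    {"dr":[0,0,0],"slide":[-4,0,0],"jaw":0},
    {"dr":[0,0,0],"slide":[-4,0,0],"jaw":0},
    {"dr":[0,0,0],"slide":[-4,0,0],"jaw":0},
  ],
)

```text
clock: 4.15
position: [551.1, -89.7, 46.3]
ee_rot: [-0.661, 0.75, -0.0, -0.001]
contact_force: [1.1, -9.9, 1.7]
gripper_width: -0.1
grasp_force: 4.4
```

Request:
step_arm(
  motion=[
    {"dr":[0,0,0],"slide":[-1,0,0],"jaw":0},
    {"dr":[0,0,0],"slide":[-2,0,0],"jaw":0},
    {"dr":[0,0,0],"slide":[-2,0,0],"jaw":0},
    {"dr":[0,0,0],"slide":[-2,0,0],"jaw":0},
    {"dr":[0,0,0],"slide":[5,0,0],"jaw":0},
    {"dr":[0,0,0],"slide":[20,0,-30],"jaw":0},
    {"dr":[0,0,0],"slide":[35,0,-70],"jaw":0},
    {"dr":[0,0,0],"slide":[40,0,-80],"jaw":0},
  ],
)

```text
clock: 5.15
position: [547.4, -128.0, 128.6]
ee_rot: [-0.661, 0.75, -0.001, 0.002]
contact_force: [0.3, -0.6, -0.9]
gripper_width: 0.2
grasp_force: 0.0
```

```bash
python3 - <<'E'
from h import *
s=arm.read_state(); print(s["position"],s["contact_force"],RV.T@(s["position"][:2]-O))
plan(W(-74.5,-137.5,130)); plan(W(-74.5,-137.5,41))
t=optics.get_image("top"); cv2.imwrite("pics/t2.png",cv2.resize(t[175:250,235:335],None,fx=6,fy=6,interpolation=cv2.INTER_CUBIC))
print(proj("top",W(0,0,80)))
E
```

```text
[ 547.43 -127.95  128.58] [ 0.3  -0.58 -0.89] [  0.8  -70.83]
slide [66.5  75.44 -1.82] dr [0. 0. 0.]
slide [66.62 75.81 87.18] dr [0. 0. 0.]
[266.34 194.3 ]
```

View pics/t2.png

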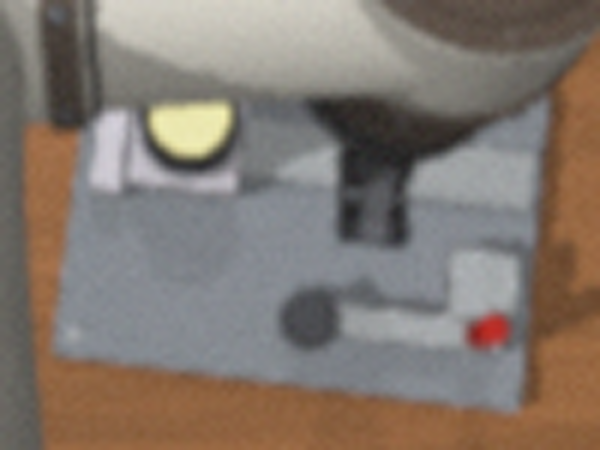

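The lamp's shoe at (135,165) now touches the end stop at (110,150), and the lens is where it was predicted for home. The peg is at (490,330) in the crop. I'll grip the peg next.

Request:
step_arm(
  motion=[
    {"dr":[0,0,0],"slide":[25,28,0],"jaw":45},
    {"dr":[0,0,0],"slide":[50,56,0],"jaw":45},
    {"dr":[0,0,0],"slide":[67.5,75.5,0],"jaw":45},
    {"dr":[0,0,0],"slide":[67.5,75.5,10],"jaw":45},
    {"dr":[0,0,0],"slide":[67.5,75.5,45],"jaw":45},
    {"dr":[0,0,0],"slide":[67.5,75.5,75],"jaw":45},
    {"dr":[0,0,0],"slide":[67.5,75.5,86],"jaw":45},
    {"dr":[0,0,0],"slide":[67.5,75.5,86],"jaw":45},
  ],
)

```text
clock: 6.2
position: [463.2, -185.2, 39.5]
ee_rot: [-0.662, 0.75, 0.001, -0.001]
contact_force: [-0.3, 0.0, 0.1]
gripper_width: 44.8
grasp_force: 0.0
```

Request:
step_arm(
  motion=[
    {"dr":[0,0,0],"slide":[0,0,0],"jaw":5},
    {"dr":[0,0,0],"slide":[0,0,0],"jaw":5},
    {"dr":[0,0,0],"slide":[0,0,0],"jaw":5},
    {"dr":[0,0,0],"slide":[0,0,0],"jaw":5},
    {"dr":[0,0,0],"slide":[0,0,0],"jaw":5},
    {"dr":[0,0,0],"slide":[0,0,0],"jaw":5},
    {"dr":[0,0,0],"slide":[0,0,0],"jaw":5},
    {"dr":[0,0,0],"slide":[0,0,0],"jaw":5},
  ],
)

```text
clock: 7.2
position: [464.4, -185.6, 41.4]
ee_rot: [-0.661, 0.75, -0.001, 0.001]
contact_force: [0.8, 0.5, 6.7]
gripper_width: 12.6
grasp_force: 58.8
```

```bash
python3 - <<'E'
from h import *
s=arm.read_state(); print(s["position"],s["contact_force"],RV.T@(s["position"][:2]-O))
s0=s["position"]; c=R.from_quat(s["ee_rot"]).inv()
h=np.array([-75,-65]);p0=np.append(RV.T@(s["position"][:2]-O),0)
for d in list(range(6,91,6))+[90]:
    t=np.radians(d); print(d,c.apply(W(-75+75*np.sin(t),-65-75*np.cos(t),s0[2])-W(-75,-140,s0[2])))
E
```

```text
[ 464.43 -185.64   41.4 ] [0.77 0.47 6.7 ] [ -74.14 -138.67]
6 [-0.39 -7.84  0.03]
12 [ -1.59 -15.6    0.05]
18 [ -3.6  -23.19   0.08]
24 [ -6.39 -30.53   0.1 ]
30 [ -9.93 -37.53   0.12]
36 [-14.19 -44.13   0.14]
42 [-19.11 -50.24   0.16]
48 [-24.64 -55.81   0.18]
54 [-30.73 -60.77   0.2 ]
60 [-37.3  -65.07   0.21]
66 [-44.28 -68.65   0.22]
72 [-51.6  -71.49   0.23]
78 [-59.18 -73.54   0.23]
84 [-66.93 -74.8    0.24]
90 [-74.77 -75.23   0.24]
90 [-74.77 -75.23   0.24]
```

Request:
step_arm(
  motion=[
    {"dr":[0,0,0],"slide":[-0.4,-7.8,-1],"jaw":5},
    {"dr":[0,0,0],"slide":[-1.6,-15.6,-1],"jaw":5},
    {"dr":[0,0,0],"slide":[-3.6,-23.2,-1],"jaw":5},
    {"dr":[0,0,0],"slide":[-6.4,-30.5,-1],"jaw":5},
    {"dr":[0,0,0],"slide":[-9.9,-37.5,-1],"jaw":5},
    {"dr":[0,0,0],"slide":[-14.2,-44.1,-1],"jaw":5},
    {"dr":[0,0,0],"slide":[-19.1,-50.2,-1],"jaw":5},
    {"dr":[0,0,0],"slide":[-19.1,-50.2,-1],"jaw":5},
  ],
)

```text
clock: 8.2
position: [512.7, -173.2, 41.2]
ee_rot: [-0.662, 0.749, 0.002, -0.003]
contact_force: [-4.5, -2.3, 7.0]
gripper_width: 12.1
grasp_force: 59.4
```

Request:
step_arm(
  motion=[
    {"dr":[0,0,0],"slide":[-5.5,-5.6,0],"jaw":5},
    {"dr":[0,0,0],"slide":[-11.6,-10.5,0],"jaw":5},
    {"dr":[0,0,0],"slide":[-18.2,-14.8,0],"jaw":5},
    {"dr":[0,0,0],"slide":[-25.2,-18.4,0],"jaw":5},
    {"dr":[0,0,0],"slide":[-32.5,-21.3,0],"jaw":5},
    {"dr":[0,0,0],"slide":[-40,-23.3,0],"jaw":5},
    {"dr":[0,0,0],"slide":[-47.8,-24.6,0],"jaw":5},
    {"dr":[0,0,0],"slide":[-52,-25,0],"jaw":5},
  ],
)

```text
clock: 9.2
position: [547.5, -124.0, 41.4]
ee_rot: [-0.662, 0.75, -0.001, 0.0]
contact_force: [1.8, -4.8, 0.5]
gripper_width: 12.0
grasp_force: 58.8
```

Request:
step_arm(
  motion=[
    {"dr":[0,0,0],"slide":[-1.5,0,0],"jaw":5},
    {"dr":[0,0,0],"slide":[-3,0,0],"jaw":5},
    {"dr":[0,0,0],"slide":[-4,0,0],"jaw":5},
    {"dr":[0,0,0],"slide":[-4,0,0],"jaw":5},
    {"dr":[0,0,0],"slide":[-4,0,0],"jaw":5},
    {"dr":[0,0,0],"slide":[-4,0,0],"jaw":5},
    {"dr":[0,0,0],"slide":[-4,0,0],"jaw":5},
    {"dr":[0,0,0],"slide":[-4,0,0],"jaw":5},
  ],
)

```text
clock: 10.2
position: [548.1, -121.5, 41.4]
ee_rot: [-0.662, 0.749, -0.001, 0.0]
contact_force: [2.2, -7.9, -0.5]
gripper_width: 12.3
grasp_force: 58.4
```

```bash
python3 - <<'E'
from h import *
s=arm.read_state(); print(s["position"],s["contact_force"],RV.T@(s["position"][:2]-O),RV.T@s["contact_force"][:2],s["gripper_width"])
E
```

```text
[ 548.09 -121.54   41.4 ] [ 2.18 -7.9  -0.51] [  0.63 -64.39] [ 3.18 -7.56] 12.291341823844146
```

Request:
step_arm(
  motion=[
    {"dr":[0,0,0],"slide":[-1,0,0],"jaw":5},
    {"dr":[0,0,0],"slide":[-2,0,0],"jaw":5},
    {"dr":[0,0,0],"slide":[-3,0,0],"jaw":5},
    {"dr":[0,0,0],"slide":[-3,0,0],"jaw":5},
    {"dr":[0,0,0],"slide":[-3,0,0],"jaw":5},
    {"dr":[0,0,0],"slide":[-3,0,0],"jaw":5},
    {"dr":[0,0,0],"slide":[-3,0,0],"jaw":5},
    {"dr":[0,0,0],"slide":[-3,0,0],"jaw":5},
  ],
)

```text
clock: 11.2
position: [549.1, -116.9, 41.5]
ee_rot: [-0.661, 0.75, -0.001, 0.001]
contact_force: [5.2, 0.3, -0.5]
gripper_width: 12.5
grasp_force: 58.9
```

Request:
step_arm(
  motion=[
    {"dr":[0,0,0],"slide":[0,0,0],"jaw":45},
    {"dr":[0,0,0],"slide":[0,0,0],"jaw":45},
    {"dr":[0,0,0],"slide":[0,0,0],"jaw":45},
    {"dr":[0,0,0],"slide":[0,0,-30],"jaw":70},
    {"dr":[0,0,0],"slide":[0,0,-70],"jaw":70},
    {"dr":[0,0,0],"slide":[-20,0,-110],"jaw":70},
    {"dr":[0,0,0],"slide":[-70,10,-120],"jaw":70},
    {"dr":[0,0,0],"slide":[-120,20,-120],"jaw":70},
  ],
)

```text
clock: 12.2
position: [542.6, 5.2, 162.7]
ee_rot: [-0.661, 0.751, -0.0, 0.001]
contact_force: [0.9, 0.4, -1.3]
gripper_width: 69.9
grasp_force: 0.0
```

```bash
python3 - <<'E'
from h import *
plan([498,142,120],down(215.5))
t=optics.get_image("top"); s=optics.get_image("scene")
a=cv2.resize(t[175:250,235:335],None,fx=4,fy=4,interpolation=cv2.INTER_CUBIC)
p=proj("scene",W(-30,-60,30)).astype(int); print(p)
b=cv2.resize(s[p[1]-38:p[1]+37,p[0]-50:p[0]+50],None,fx=4,fy=4,interpolation=cv2.INTER_CUBIC)
cv2.imwrite("pics/t3.png",np.hstack([a,b]))
print("locked peg top px",proj("top",W(0,-65,75)),proj("top",W(-75,-65,34)))
E
```

```text
slide [-130.02   61.73   42.66] dr [-0.02  0.   -5.35]
[238 194]
locked peg top px [291.15 197.55] [286.96 227.45]
```

View pics/t3.png

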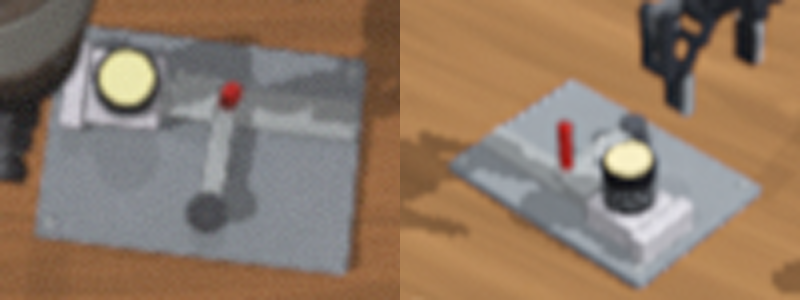

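```bash
python3 - <<'E'
from h import *
ts=np.mean([optics.get_image("top").astype(float) for _ in range(4)],0)
x0,y0,f=255,185,14
a=cv2.resize(ts[185:235,255:312],None,fx=f,fy=f,interpolation=cv2.INTER_CUBIC)
a=np.clip((a-60)*1.6,0,255).astype(np.uint8)[:600]
red=(ts[:,:,2]>120)&(ts[:,:,1]<60)&(ts[:,:,0]<60); red[:, :275]=0; red[:,310:]=0; red[:185]=0; red[235:]=0
print(np.argwhere(red).mean(0)[::-1], red.sum())
for d in (90,86,83):
    t=np.radians(d); e=np.array([np.sin(t),-np.cos(t)])*75
    print(d,[proj("top",W(-75+e[0],-65+e[1],z)) for z in (75,55,32)])
for y in(-65,-25): pass
cv2.imwrite("pics/t4.png",a)
E
```

```text
[292.67 197.75] 12
90 [array([291.15, 197.55]), array([290.53, 198.73]), array([289.84, 200.02])]
86 [array([293.15, 197.85]), array([292.48, 199.02]), array([291.74, 200.31])]
83 [array([294.63, 198.17]), array([293.93, 199.34]), array([293.16, 200.62])]
```

View pics/t4.png

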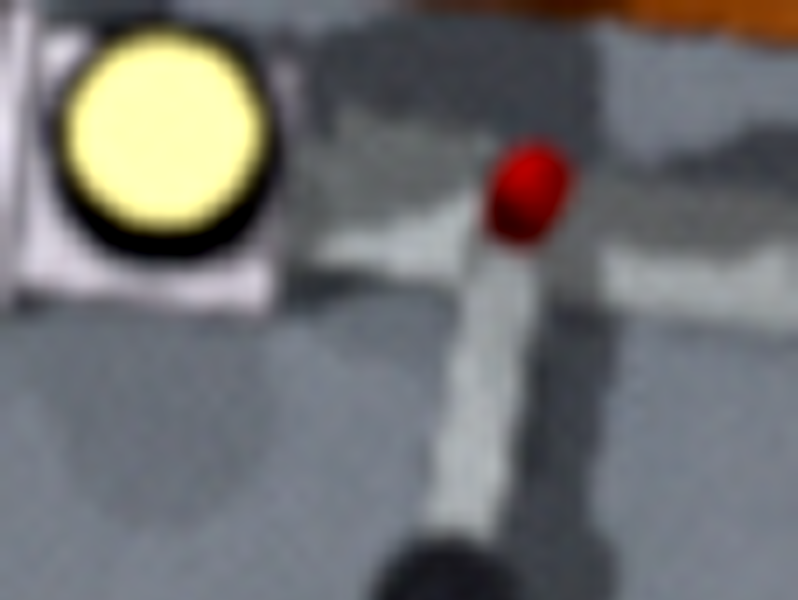

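The close crop shows the peg at about (292.7,197.7) px where locked would be 291 or less, and a small gap between the lug (x≈305) and the shoe (x≈285). So the latch is about 4° short, and the peg slipped in the pads. I'll push it with closed fingers from behind.

```bash
python3 - <<'E'
from h import *
plan(W(0,-105,150)); plan(W(0,-105,42)); plan(W(0,-83,42))
E
```

```text
slide [164.03 -20.85  11.11] dr [0. 0. 0.]
slide [163.99 -20.94 119.11] dr [0. 0. 0.]
slide [141.99 -20.98 119.1 ] dr [0. 0. 0.]
```

Request:
step_arm(
  motion=[
    {"dr":[0,0,0],"slide":[45,-8,5],"jaw":0},
    {"dr":[0,0,0],"slide":[100,-20,5],"jaw":0},
    {"dr":[0,0,0],"slide":[150,-20,5],"jaw":0},
    {"dr":[0,0,0],"slide":[166,-20,5],"jaw":0},
    {"dr":[0,0,0],"slide":[166,-20,25],"jaw":0},
    {"dr":[0,0,0],"slide":[166,-20,75],"jaw":0},
    {"dr":[0,0,0],"slide":[166,-20,117],"jaw":0},
    {"dr":[0,0,0],"slide":[166,-20,117],"jaw":0},
  ],
)

```text
clock: 13.5
position: [538.8, -163.2, 41.3]
ee_rot: [-0.661, 0.751, 0.003, -0.003]
contact_force: [0.1, 0.3, 0.3]
gripper_width: 0.1
grasp_force: 0.0
```

Request:
step_arm(
  motion=[
    {"dr":[0,0,0],"slide":[-6,0,0],"jaw":0},
    {"dr":[0,0,0],"slide":[-12,0,0],"jaw":0},
    {"dr":[0,0,0],"slide":[-16,0,0],"jaw":0},
    {"dr":[0,0,0],"slide":[-18,0,0],"jaw":0},
    {"dr":[0,0,0],"slide":[-20,0,0],"jaw":0},
    {"dr":[0,0,0],"slide":[-21,0,0],"jaw":0},
    {"dr":[0,0,0],"slide":[-22,0,0],"jaw":0},
    {"dr":[0,0,0],"slide":[-23,0,0],"jaw":0},
  ],
)

```text
clock: 14.5
position: [544.6, -140.3, 44.3]
ee_rot: [-0.661, 0.75, -0.0, 0.0]
contact_force: [0.2, -0.8, -0.1]
gripper_width: -0.4
grasp_force: 0.5
```

```bash
python3 - <<'E'
from h import *
s=arm.read_state(); print(s["position"],s["contact_force"],RV.T@(s["position"][:2]-O),RV.T@s["contact_force"][:2])
E
```

```text
[ 544.63 -140.34   44.29] [ 0.2  -0.79 -0.11] [ -0.4  -83.48] [ 0.3  -0.75]
```

Request:
step_arm(
  motion=[
    {"dr":[0,0,0],"slide":[-1,0,0],"jaw":0},
    {"dr":[0,0,0],"slide":[-2,0,0],"jaw":0},
    {"dr":[0,0,0],"slide":[-3,0,0],"jaw":0},
    {"dr":[0,0,0],"slide":[-3.5,0,0],"jaw":0},
    {"dr":[0,0,0],"slide":[-4,0,0],"jaw":0},
    {"dr":[0,0,0],"slide":[-4,0,0],"jaw":0},
    {"dr":[0,0,0],"slide":[-4,0,0],"jaw":0},
    {"dr":[0,0,0],"slide":[-4,0,0],"jaw":0},
  ],
)

```text
clock: 15.5
position: [544.7, -138.8, 44.4]
ee_rot: [-0.661, 0.75, -0.001, -0.001]
contact_force: [0.7, -12.9, -0.4]
gripper_width: 0.2
grasp_force: 6.4
```

Request:
step_arm(
  motion=[
    {"dr":[0,0,0],"slide":[-1,0,0],"jaw":0},
    {"dr":[0,0,0],"slide":[-2,0,0],"jaw":0},
    {"dr":[0,0,0],"slide":[-2,0,0],"jaw":0},
    {"dr":[0,0,0],"slide":[-2,0,0],"jaw":0},
    {"dr":[0,0,0],"slide":[-2,0,0],"jaw":0},
    {"dr":[0,0,0],"slide":[-2,0,0],"jaw":0},
    {"dr":[0,0,0],"slide":[-2,0,0],"jaw":0},
    {"dr":[0,0,0],"slide":[-2,0,0],"jaw":0},
  ],
)

```text
clock: 16.5
position: [544.7, -138.6, 44.4]
ee_rot: [-0.661, 0.75, -0.001, -0.002]
contact_force: [0.1, -20.0, -2.1]
gripper_width: -0.3
grasp_force: 10.1
```

That is a hard stop at 20 N. Back off, rise, and head for the slide.

Request:
step_arm(
  motion=[
    {"dr":[0,0,0],"slide":[6,0,0],"jaw":0},
    {"dr":[0,0,0],"slide":[8,0,-30],"jaw":0},
    {"dr":[0,0,0],"slide":[8,0,-80],"jaw":0},
    {"dr":[0,0,0],"slide":[-10,0,-110],"jaw":70},
    {"dr":[0,0,-1],"slide":[-60,15,-115],"jaw":70},
    {"dr":[0,0,-2],"slide":[-115,30,-115],"jaw":70},
    {"dr":[0,0,-3],"slide":[-170,45,-115],"jaw":70},
    {"dr":[0,0,-4],"slide":[-225,60,-115],"jaw":70},
  ],
)

```text
clock: 17.5
position: [513.0, 98.5, 159.3]
ee_rot: [0.844, -0.537, -0.0, -0.0]
contact_force: [0.8, 1.2, -0.5]
gripper_width: 70.2
grasp_force: 0.0
```

```bash
python3 - <<'E'
from h import *
ts=np.mean([optics.get_image("top").astype(float) for _ in range(2)],0)
red=(ts[:,:,2]>120)&(ts[:,:,1]<60)&(ts[:,:,0]<60); red[:, :275]=0; red[:,310:]=0; red[:185]=0; red[235:]=0
print(np.argwhere(red).mean(0)[::-1], red.sum())
plan([498,142,90],down(215.5)); plan([498,142,18],down(215.5)); print(arm.read_state()["joints"])
E
```

```text
[291.  197.5] 12
slide [-43.35  -3.65  69.43] dr [-0.01  0.01 -1.28]
slide [-43.27  -3.59 141.43] dr [-0.01  0.01 -1.28]
[ 0.5   0.28 -0.34 -0.   -0.95 -0.06]
```

The peg centroid is now at (291.0,197.5), which matches fully locked. I'll descend over the slide.

Request:
step_arm(
  motion=[
    {"dr":[0,0,-0.6],"slide":[-20,-2,20],"jaw":70},
    {"dr":[0,0,-1.3],"slide":[-42,-4,50],"jaw":70},
    {"dr":[0,0,-1.3],"slide":[-43,-4,60],"jaw":70},
    {"dr":[0,0,-1.3],"slide":[-43,-4,80],"jaw":70},
    {"dr":[0,0,-1.3],"slide":[-43,-4,110],"jaw":70},
    {"dr":[0,0,-1.3],"slide":[-43,-4,130],"jaw":70},
    {"dr":[0,0,-1.3],"slide":[-43,-4,140],"jaw":70},
    {"dr":[0,0,-1.3],"slide":[-43,-4,140],"jaw":70},
  ],
)

```text
clock: 18.6
position: [499.7, 136.7, 19.2]
ee_rot: [0.888, -0.461, -0.0, 0.0]
contact_force: [-0.3, -0.2, -0.1]
gripper_width: 70.0
grasp_force: 0.0
```

```bash
python3 - <<'E'
from h import *
s=arm.read_state(); print(s["position"],s["contact_force"]);plan([498,142,18],down(215.5))
p=proj("scene",[498,142,40]).astype(int)
im=optics.get_image("scene"); cv2.imwrite("pics/t5.png",cv2.resize(im[p[1]-38:p[1]+37,p[0]-50:p[0]+50],None,fx=7,fy=7,interpolation=cv2.INTER_CUBIC))
E
```

```text
[499.69 136.74  19.16] [-0.29 -0.2  -0.09]
slide [-5.27 -1.65  1.16] dr [ 0.01 -0.   -0.05]
```

View pics/t5.png

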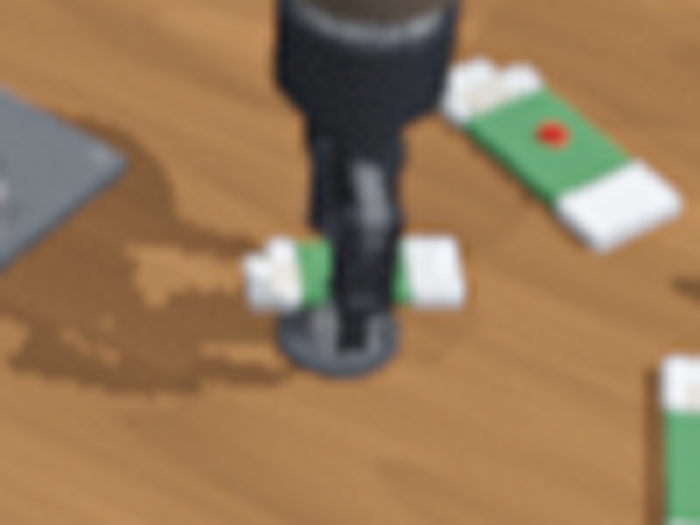

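The fingers straddle the small slide at (355,275), with the notched end on the left at (265,275). I'll shift 5 mm and close.

Request:
step_arm(
  motion=[
    {"dr":[0,0,0],"slide":[-5,-1.5,1],"jaw":70},
    {"dr":[0,0,0],"slide":[-5,-1.5,1],"jaw":45},
    {"dr":[0,0,0],"slide":[-5,-1.5,1],"jaw":25},
    {"dr":[0,0,0],"slide":[-5,-1.5,1],"jaw":25},
    {"dr":[0,0,0],"slide":[-5,-1.5,1],"jaw":25},
    {"dr":[0,0,0],"slide":[-5,-1.5,1],"jaw":25},
    {"dr":[0,0,0],"slide":[-5,-1.5,1],"jaw":25},
    {"dr":[0,0,0],"slide":[-5,-1.5,1],"jaw":25},
  ],
)

```text
clock: 19.65
position: [498.1, 142.4, 18.9]
ee_rot: [0.888, -0.46, 0.0, -0.0]
contact_force: [-2.4, 1.4, 4.7]
gripper_width: 32.5
grasp_force: 59.4
```

Request:
step_arm(
  motion=[
    {"dr":[0,0,0],"slide":[0,0,-5],"jaw":20},
    {"dr":[0,0,0],"slide":[0,0,-15],"jaw":20},
    {"dr":[0,0,0],"slide":[0,0,-30],"jaw":20},
    {"dr":[0,0,0],"slide":[0,0,-60],"jaw":20},
    {"dr":[0,0,0],"slide":[0,0,-100],"jaw":20},
    {"dr":[0,0,0],"slide":[0,0,-140],"jaw":20},
    {"dr":[0,0,0],"slide":[0,0,-170],"jaw":20},
    {"dr":[0,0,0],"slide":[0,0,-170],"jaw":20},
  ],
)

```text
clock: 20.65
position: [499.3, 142.8, 192.0]
ee_rot: [0.888, -0.46, 0.002, -0.003]
contact_force: [0.8, -0.2, -1.0]
gripper_width: 32.2
grasp_force: 59.6
```

```bash
python3 - <<'E'
from h import *
s=arm.read_state(); print(s["position"],s["contact_force"],s["gripper_width"],s["grasp_force"],s["joints"])
# rough slide mid in tool: grasp point z=-19+~2 ; final pose
mid=np.array([0,0,-20.5])
for yaw in (-6,-54.5,-30):
    F=R.from_euler('z',yaw,degrees=True)*R.from_euler('y',-30,degrees=True)
    X=F*R.from_euler('z',180,degrees=True)*R.from_euler('x',180,degrees=True)  # tool y=-slide y, z=-slide z, x=... 
    M=F.as_matrix(); T=R.from_matrix(np.c_[M[:,0],-M[:,1],-M[:,2]])
    tgt=W(0,0,180)
    print(yaw,T.apply([0,1,0])); plan(tgt-T.apply(mid),T)
i=optics.get_image("scene"); p=proj("scene",s["position"]+[0,0,20]).astype(int); print(p)
t=optics.get_image("top"); q=proj("top",s["position"]+[0,0,20]).astype(int); print(q)
cv2.imwrite("pics/t6.png",np.hstack([cv2.resize(i[p[1]-37:p[1]+38,p[0]-35:p[0]+35],None,fx=6,fy=6,interpolation=2),cv2.resize(t[q[1]-30:q[1]+45,q[0]-30:q[0]+30],None,fx=6,fy=6,interpolation=2)]))
E
```

```text
[499.29 142.8  192.02] [ 0.81 -0.19 -0.98] 32.179346889805615 59.5637047290802 [ 0.59  0.24 -0.31  0.   -1.01  0.02]
-6 [-0.1  -0.99 -0.  ]
slide [203.    61.94  29.45] dr [ 1.55  3.49 -5.97]
-54.5 [-0.81 -0.58 -0.  ]
slide [206.5  69.6  29.4] dr [-0.04  3.74 -0.05]
-30 [-0.5  -0.87  0.  ]
slide [205.55  65.35  29.43] dr [ 0.76  3.67 -3.04]
[315 173]
[175 210]
```

View pics/t6.png

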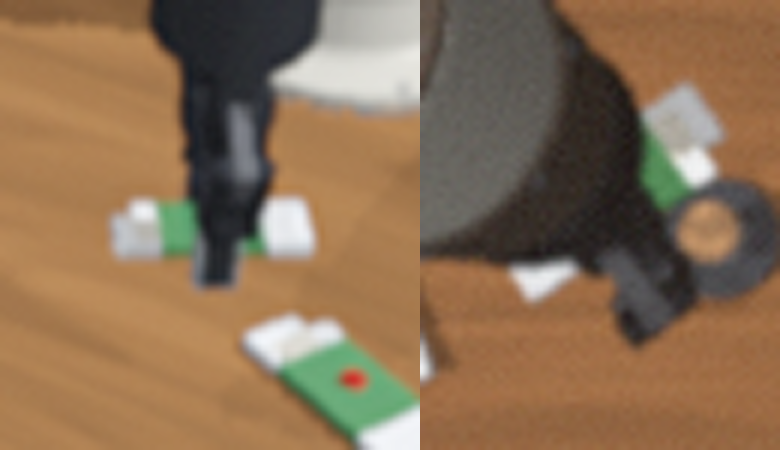

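The slide is gripped at its middle, label face up, with the notched end on the left of the scene crop at (130,230).

Request:
step_arm(
  motion=[
    {"dr":[0,0.4,0],"slide":[20,7,0],"jaw":20},
    {"dr":[0,0.9,0],"slide":[50,17,4],"jaw":20},
    {"dr":[0,1.4,0],"slide":[80,27,9],"jaw":20},
    {"dr":[0,2.0,0],"slide":[110,37,14],"jaw":20},
    {"dr":[0,2.6,0],"slide":[140,47,19],"jaw":20},
    {"dr":[0,3.1,0],"slide":[170,57,24],"jaw":20},
    {"dr":[0,3.5,0],"slide":[192,65,28],"jaw":20},
    {"dr":[0,3.75,0],"slide":[206,70,30],"jaw":20},
  ],
)

```text
clock: 21.75
position: [558.0, -67.8, 156.2]
ee_rot: [0.858, -0.444, 0.229, 0.121]
contact_force: [0.7, -0.4, -0.5]
gripper_width: 32.4
grasp_force: 59.6
```

Request:
step_arm(
  motion=[
    {"dr":[0,0,0],"slide":[0,0,0],"jaw":20},
    {"dr":[0,0,0],"slide":[0,0,0],"jaw":20},
    {"dr":[0,0,0],"slide":[0,0,0],"jaw":20},
    {"dr":[0,0,0],"slide":[0,0,0],"jaw":20},
    {"dr":[0,0,0],"slide":[0,0,0],"jaw":20},
    {"dr":[0,0,0],"slide":[0,0,0],"jaw":20},
    {"dr":[0,0,0],"slide":[0,0,0],"jaw":20},
    {"dr":[0,0,0],"slide":[0,0,0],"jaw":20},
  ],
)

```text
clock: 22.75
position: [559.4, -66.6, 158.3]
ee_rot: [0.858, -0.445, 0.23, 0.119]
contact_force: [0.2, 0.2, -0.3]
gripper_width: 32.6
grasp_force: 59.6
```

```bash
python3 - <<'E'
from h import *
s=arm.read_state(); c=R.from_quat(s["ee_rot"]); mid=np.array([0,0,-19.])
print(s["position"],s["contact_force"],s["gripper_width"],s["joints"],"\n",c.as_matrix())
m=s["position"]+c.apply(mid); tgt=W(0,0,180); print("mid",m,"tgt",tgt,"tool delta",c.inv().apply(tgt-m))
x=c.as_matrix()[:,0]; yaw=np.degrees(np.arctan2(x[1],x[0])); F=(R.from_euler('z',yaw,degrees=True)*R.from_euler('y',-30,degrees=True)).as_matrix()
T=R.from_matrix(np.c_[F[:,0],-F[:,1],-F[:,2]]); plan(tgt-T.apply(mid),T)
ims=[]
for n in("scene","top"):
    i=optics.get_image(n); print(n,[proj(n,m+c.apply(np.array([u,v,0]))) for u in(-45,45) for v in(-17,17)])
    p=proj(n,m).astype(int); print(p); ims.append(cv2.resize(i[p[1]-45:p[1]+45,p[0]-32:p[0]+33],None,fx=6,fy=6,interpolation=2))
cv2.imwrite("pics/t7.png",np.hstack(ims))
E
```

```text
[559.42 -66.61 158.32] [ 0.2   0.17 -0.32] 32.566472823805306 [ 0.3   0.24 -0.78  0.99 -0.61 -0.53] 
 [[ 0.5  -0.82  0.29]
 [-0.71 -0.58 -0.41]
 [ 0.5   0.   -0.87]]
mid [553.95 -58.85 174.77] tgt [555.7 -57.6 180. ] tool delta [ 2.61 -2.15 -4.53]
slide [ 2.61 -2.15 -4.53] dr [ 0. -0. -0.]
scene [array([257.98, 179.42]), array([257.66, 172.4 ]), array([231.12, 167.73]), array([231.32, 160.78])]
[244 170]
top [array([249.85, 193.71]), array([258.18, 205.21]), array([277.13, 170.73]), array([285.98, 182.61])]
[267 188]
```

View pics/t7.png

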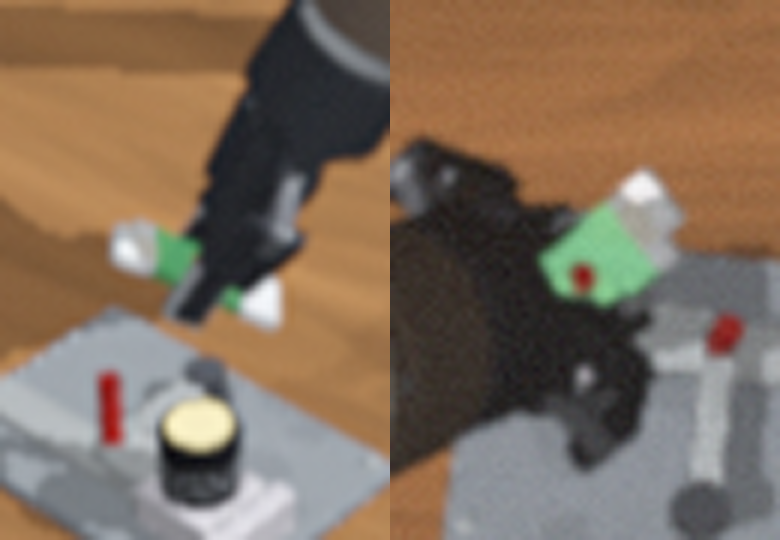

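The notched end is the higher one at (130,245), the stone shows at (583,278), the lens is right below the slide, and the projected corners agree. One last small correction.

Request:
step_arm(
  motion=[
    {"dr":[0,0,0],"slide":[1.3,-1,-2.3],"jaw":20},
    {"dr":[0,0,0],"slide":[2.8,-2,-4.5],"jaw":20},
    {"dr":[0,0,0],"slide":[2.8,-2,-4.5],"jaw":20},
    {"dr":[0,0,0],"slide":[2.8,-2,-4.5],"jaw":20},
    {"dr":[0,0,0],"slide":[2.8,-2,-4.5],"jaw":20},
    {"dr":[0,0,0],"slide":[2.8,-2,-4.5],"jaw":20},
    {"dr":[0,0,0],"slide":[2.8,-2,-4.5],"jaw":20},
    {"dr":[0,0,0],"slide":[2.8,-2,-4.5],"jaw":20},
  ],
)

```text
clock: 23.85
position: [561.1, -65.6, 163.6]
ee_rot: [0.858, -0.445, 0.23, 0.119]
contact_force: [-0.1, -0.1, 0.4]
gripper_width: 32.7
grasp_force: 59.6
```

```bash
python3 - <<'E'
from h import *
s=arm.read_state(); c=R.from_quat(s["ee_rot"]); m=s["position"]+c.apply([0,0,-19.])
print(m,W(0,0,180),c.as_matrix()[2],s["gripper_width"],s["grasp_force"])
if np.linalg.norm(m-W(0,0,180))<5: print(arm.job_done())
E
```

```text
[555.67 -57.83 180.04] [555.7 -57.6 180. ] [ 0.5   0.   -0.87] 32.67914540619823 59.571189880371094
the job is handed in; nothing more can be done
None
```

I handed the job in at about 24 s: the lamp is home against its stop, the latch is fully locked, and the slide is held label up, 10 cm above the lens, tilted 30° with the notched end high and no sideways lean (by my own measurements; no verdict came back).

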